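# Fit the charged battery pack in the nursery monitor and switch it on

## Robot

A 7-joint arm with a two-finger parallel gripper is mounted at the origin on the work surface. World frame = base frame: x ahead of the robot, y to its left, z up, the work surface at z = 0. Lengths are in m, angles in rad, forces in N, time in s.
With the tool pointing down it reaches from about 0.425 to 0.875 m from the base axis. Payload 8.4 kg.
Tool frame: the origin (TCP) lies at the very end of the fingers, on their centre line; the grasp point (between the pads) lies 19 mm behind it; z points along the fingers, y is the direction in which the jaws open and shut (so a half turn about z gives the same grasp; the last joint's range is limited). The gripper opens to 87 mm and grips with 3 to 60 N. Pads are 19 mm wide; open, the fingers measure 117 mm over their backs; the gripper's body (75 mm by 190 mm) begins 51 mm behind the grasp point.
Start: joints at [1.244, 0.333, 0.04, 1.465, -0.013, 1.343, -0.059], TCP at [0.147, -0.633, 0.223] pointing down, gripper open.
Joint ranges: [-2.58, 2.58], [-0.38, 2.09], [-1.3, 1.39], [0.25, 2.4], [-1.5, 4.64], [0.08, 2.09], [-2.65, 2.65]. Speed limits (rad/s): [2.22, 2.22, 2.79, 2.79, 3.14, 3.14, 3.14].

## Interface

Orientations are given as a rotation vector (axis times angle).
In Python, from station import robot, viewer, job gives the robot as it stands. The module is installed in compiled form; this text tells all that it offers.
- The arm moves only by the tool step_arm, never from a script. Its argument "motion" is a list that holds one entry, the list of rows, each a list of 7 numbers: the gripper's target within -1 to 1 (fully open at 1, half-way at 0, shut at -1), then the shift along the world's x, y, z in mm, then the turn, a rotation vector about the world's x, y, z in degrees. A call has 1 to 20 rows; each row shifts and turns the pose as measured when the row begins; what a row does not reach is not made up. A row lasts 1/12 s, in which the tool goes at most 41.7 mm and 7.16 degrees, less where a joint would pass 70% of its speed; a pose out of reach is approached as far as the arm can. A call is refused whole if a number of a shift passes 41.7 or a number of a turn 7.16, either way. A call with a gripper value outside its range is refused whole. The fingers move at their own pace and stop on an object; the grip force is fixed at half the most. Time passes only in rows, so rows that do not move let the fingers close. It gives the time, the measured TCP pose, the force and the opening at its end, in the units of the state.
- robot.sense(): the state, without advancing time (a new reading comes with each control period).
- viewer.grab_frame(name): name is "scene" or "top" or "wrist"; returns a dict with "image" (420x560x3 uint8, red, green, blue), "z_map" (420x560 float32, m along the optical axis (not along the pixel's ray), 0 where there is no reading), "fx", "fy", "cx", "cy" (pixels), "rvec" (rotation vector, rad) and "tvec" (3), from world to camera coordinates, as OpenCV has them; the wrist camera has in their place "mount" (4x4, takes a point from camera to tool coordinates, whose origin is the TCP and whose axes are the flange's). Camera axes: x right, y down, z forward; pixel columns grow to the right and rows downward; lengths in m; the calibration is good to about 2 mm. A picture is of the moment at which its call begins: read the wrist's pose just before it.
- job.close_job(): hands the job in, once; it reports no verdict.
The state is a dict: "t": time; "joint_pos": joint angles; "qvel": joint speeds; "joint_torque": joint torques, N m; "tool_pos": TCP position; "tcp_rot": TCP orientation; "force": force on the tool from outside, world axes, zero at the start; "ft_torque": the same for the moment, N m; "gripper_width": finger opening in m.
Only numpy, scipy, OpenCV 4.12 (cv2) and the standard library are available. Lean on these libraries where they do the work, as an engineer would, in place of code of your own. Each camera call takes 0.05 s, during which the arm holds its last target. There are 200 camera calls.

## Task

Take the charged battery pack (green end cap) from the changing tray and slide it, contacts first, into the bay in the monitor camera's base until you feel it come up solid against the end inside, without ramming it. Leave it there fully home, then press the blue power button on top of the base and let go. Leave the spent pack and everything else where it is.

Things in the scene. Friction and masses are not known exactly. Their poses are not given: they have to be found in the camera images.
- charged_pack: Charged battery pack, the one to fit: a white bar 100 mm long (its x), 36 mm wide (y), 24 mm high (z), 110 g, lying flat in the changing tray, whose floor is 6 mm above the dresser top. Its last 34 mm, at the -x end, is a green end cap, the part to hold; the contacts are on the +x end face, which goes in first. Origin: centre of its underside.
- charged_pack_nose (a point): Centre of the charged pack's contact end face: 50 mm along +x from the pack's origin and 12 mm above its underside.
- spent_pack: Spent battery pack: same size and shape but with an orange end cap, lying in the tray too. Stays where it is. Origin: centre of its underside.
- monitor: Nursery monitor camera, fixed: a white base 100 mm wide (y), 135 mm deep (x), 46 mm high, with a ball head 68 mm across centred 98 mm behind the front face, top 119 mm up. The battery bay opens in the middle of the front face (-x side) and runs along the monitor's +x. Origin: on the dresser top, under the middle of the bay mouth, in the plane of the front face; x points into the bay, z up.
- bay_mouth (a point): Middle of the bay mouth, in the plane of the front face, 25 mm above the dresser top, axes as the monitor's. The bay is 38 mm wide and 28 mm high (floor 11 mm above the dresser top); at the face it is 4 mm wider on every side, bevelled down over the first 6 mm. Two springs in its side walls, 22 mm in, grip the pack: they drag on it with 2 to 6 N and hold it when let go.
- contacts: Contact block hidden at the blind end of the bay; set for packs of several lengths somewhere 46 to 60 mm behind the face. This pose is its guide's (same as the monitor's), not the block's. Sprung pins, 3 mm proud of it, take up to 1.2 N. Home is solid on the block: push 5 to 12 N beyond the drag; over 20 N on it breaks it. A pack borne down on the bay's floor or walls drags more and may jam short.
- power (a joint): Power button travel in m, 0 when up, 0.005 when fully pressed (4 N); a spring brings it up again. It works when pressed by more than 0.0035.
- power_top (a point): Top of the round blue power button (16 mm across) on top of the monitor's base, 24 mm behind the front face and 33 mm to the monitor's +y side of the middle, 67 mm above the dresser top.
- bath_thermometer: Blue plastic bath thermometer, 118 x 58 x 20 mm, lying in the tray. Leave alone.
- bowl: White ceramic bowl, 130 mm across, 55 mm high, on the dresser behind the wipes box. Leave alone.
- pacifier_clip: Pacifier on a spring clip, about 95 mm long, 30 mm high, in the tray. Leave alone.
- cream_jar: Small white cream jar with a blue lid, 60 mm across, 45 mm high, in the tray. Leave alone.
- wipes_box: Wipes box with a hinged light-blue lid, 115 x 190 x 85 mm, on the dresser at the left. Does not move.
- hairbrush: Baby hairbrush, 170 mm long, 24 mm high, lying at the right in the tray. Leave alone.
Not all that is in view belongs to the job. What is shaped like the charged_pack but yellow is not meant. What is shaped like the monitor but orange is not meant.

How it is judged:
By the outcome, as a careful person would: the job done as asked, in the order asked, and still so for the second after the job is handed in, with the robot touching nothing.
It also fails if it takes over 62 s, if anything falls off the work surface, if the arm or the gripper's body presses on something with over 40 N, if the wrist force passes 120 N, or if a joint passes its speed limit or range.

## Working session

There is one attempt and no reset: what is moved stays moved. The work goes in short steps, Python scripts to look and compute and a tool call to move; the robot and the scene stay as the last step left them, time stands still between calls to the robot, and variables do not carry over. Pictures are saved under pics/ and viewed, about 8 in all and at most 12, crops included, and the job is handed in when it is done.

Besides the shell and the picture viewer there is one more tool, called after ">>>" by a JSON object that holds its "fn" and its "kwargs", one argument or row to a line. step_arm: Moves the arm, as the interface text tells. Its arguments: {"type":"object","properties":{"motion":{"type":"array","items":{"type":"array","items":{"type":"array","items":{"type":"number"}}}}},"required":["motion"]}

```bash
mkdir -p pics
cat > h.py <<'E'
import numpy as np, cv2
from scipy.spatial.transform import Rotation as R
from station import robot, viewer, job
def grab(n):
    s=robot.sense(); f=viewer.grab_frame(n)
    if n=="wrist":
        T=np.eye(4);T[:3,:3]=R.from_rotvec(s["tcp_rot"]).as_matrix();T[:3,3]=s["tool_pos"]
        f["c2w"]=T@np.array(f["mount"])
    else:
        T=np.eye(4);T[:3,:3]=R.from_rotvec(np.ravel(f["rvec"])).as_matrix();T[:3,3]=np.ravel(f["tvec"])
        f["c2w"]=np.linalg.inv(T)
    return f
def save(f,p): cv2.imwrite(p,f["image"][:,:,::-1])
def rays(f,uv):
    uv=np.atleast_2d(uv).astype(float)
    return np.c_[(uv[:,0]-f["cx"])/f["fx"],(uv[:,1]-f["cy"])/f["fy"],np.ones(len(uv))]
def onplane(f,uv,z):
    d=rays(f,uv)@f["c2w"][:3,:3].T; o=f["c2w"][:3,3]
    return o+d*((z-o[2])/d[:,2])[:,None]
def cloud(f):
    v,u=np.mgrid[:420,:560]; d=rays(f,np.c_[u.ravel(),v.ravel()])*f["z_map"].ravel()[:,None]
    return (d@f["c2w"][:3,:3].T+f["c2w"][:3,3]).reshape(420,560,3)
E
python3 - <<'E'
from h import *
a=grab("top");b=grab("scene");save(a,"pics/top.png");save(b,"pics/scene.png")
import pickle;pickle.dump((a,b),open("fr.pkl","wb"))
s=robot.sense();print(s["t"],s["tool_pos"],s["tcp_rot"],s["force"],s["gripper_width"])
print(a["c2w"],a["fx"])
E
```

```text
0.1 [ 0.14664638 -0.63279682  0.22175071] [-3.11982018e+00 -3.56888372e-01  5.14281631e-04] [-0.06534245 -0.75222896 -0.10549695] 0.08697794918599411
[[-0.00268318 -0.9936358   0.11260862  0.37070749]
 [-0.99952928  0.00610639  0.0300653  -0.01952545]
 [-0.03056159 -0.11247495 -0.99318446  1.39715832]
 [ 0.          0.          0.          1.        ]] 534.3939064792552
```

View pics/top.png

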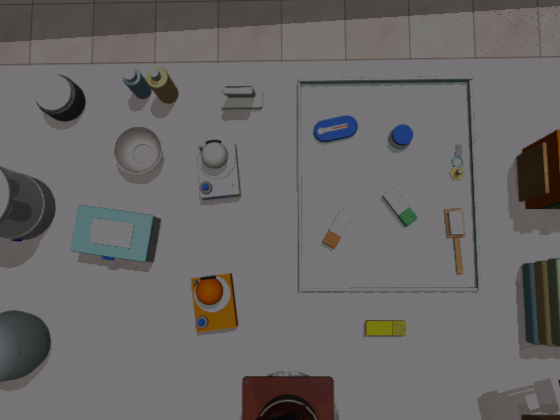

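View pics/scene.png

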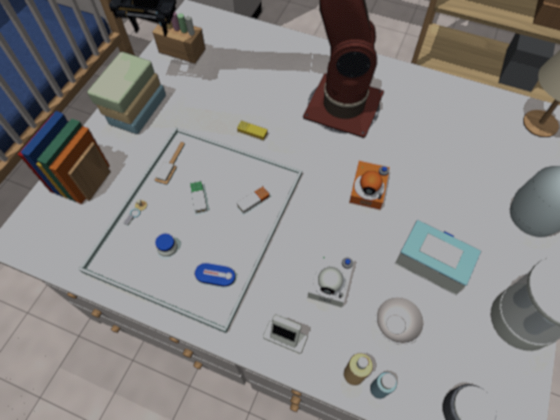

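Top view candidates:
- **Packs:** the one at (400,207) has a green cap at (408,217) and is the charged one. The one at (338,228) has an orange cap, so it is the spent one. The yellow one at (385,328) is a decoy.
- **Monitors:** the white one at (218,170), with its button at (206,188), is the target. The orange one at (214,302) is a decoy.

The target's front face is the side facing the robot (row ~198).

Run:
```python
from h import *
import pickle;a,b=pickle.load(open("fr.pkl","rb"))
def comp(m,uv):
    n,l,st,c=cv2.connectedComponentsWithStats(m.astype(np.uint8)); 
    i=min(range(1,n),key=lambda i:np.hypot(*(c[i]-uv))-(0.3*min(st[i,4],100))); return l==i,c[i],st[i]
for f,n,g,bt in((a,"top",(408,217),(206,188)),(b,"scene",(196,187),(347,263))):
    h=cv2.cvtColor(f["image"],cv2.COLOR_RGB2HSV);H,S,V=[h[...,i].astype(int) for i in range(3)]
    m,c,st=comp((H>50)&(H<85)&(S>100),g); print(n,"green",c,st,onplane(f,c,.03), np.median(cloud(f)[m],0))
    m,c,st=comp((H>105)&(H<130)&(S>120),bt); print(n,"button",c,st,onplane(f,c,.067),np.median(cloud(f)[m],0))
P=cloud(a)
# monitor base top and its outline
m=(P[...,2]>.038)&(P[...,2]<.054);m[:135]=0;m[205:]=0;m[:,:190]=0;m[:,250:]=0
q=P[m];print(len(q),cv2.minAreaRect((q[:,:2]*1000).astype(np.float32)),np.median(q[:,2]))
m=(P[...,2]>.022)&(P[...,2]<.040);m[:180]=0;m[235:]=0;m[:,:378]=0;m[:,425:]=0
q=P[m];print(len(q),cv2.minAreaRect((q[:,:2]*1000).astype(np.float32)),np.median(q[:,2]))
A=cv2.resize(a["image"][175:240,370:435],(390,390),interpolation=cv2.INTER_CUBIC)
B=cv2.resize(a["image"][140:205,188:253],(390,390),interpolation=cv2.INTER_CUBIC)
cv2.imwrite("pics/crop.png",np.hstack([A,B])[:,:,::-1])
```

```text
top green [407.35664336 216.69230769] [399 208  18  18 143] [[ 0.51852078 -0.30674821  0.03      ]] [ 0.51809428 -0.30637774  0.02915513]
top button [205.06896552 186.5862069 ] [202 184   7   6  29] [[0.59425788 0.20742257 0.067     ]] [0.59446161 0.20780463 0.06564198]
scene green [196.13846154 186.29230769] [191 183  11   8  65] [[ 0.52011906 -0.30775639  0.03      ]] [ 0.51922316 -0.30831885  0.02965924]
scene button [347.1  261.05] [345 259   5   5  20] [[0.5973395  0.20711924 0.067     ]] [0.59709882 0.20712266 0.06482819]
1324 ((642.1510620117188, 180.6434326171875), (136.14874267578125, 101.4027099609375), 5.666909694671631) 0.046983022939175
550 ((546.53955078125, -287.67877197265625), (99.33203887939453, 37.39411544799805), 36.36859130859375) 0.029132023727905243
```

View pics/crop.png

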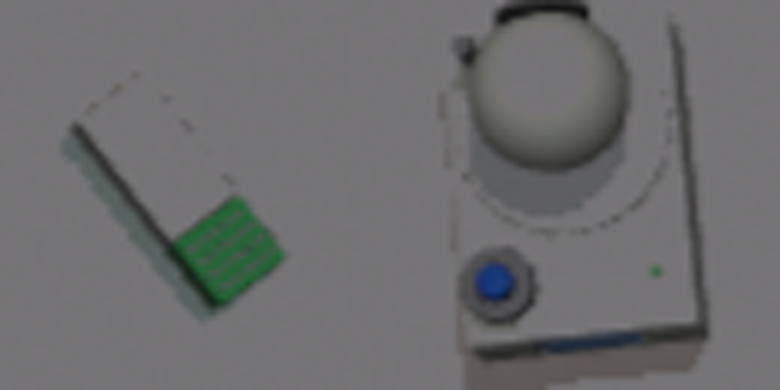

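The crop confirms the pack with the green cap, cap end towards the robot and contacts pointing (+x,+y) at about 36°. It also shows the white monitor with its blue button, front face towards the robot, yaw about 5.7°. Now I'll move above the cap.

>>> {"fn": "step_arm", "kwargs": {
  "motion": [
    [[1,15,38,0,0,0,2],[1,15,38,0,0,0,2],[1,15,38,0,0,0,2],[1,15,38,0,0,0,2],[1,15,38,0,0,0,2],[1,15,38,0,0,0,2],[1,36,12,0,0,0,2],[1,36,12,0,0,0,2],[1,36,12,0,0,0,2],[1,36,12,0,0,0,2],[1,36,12,0,0,0,2],[1,36,12,0,0,0,1],[1,30,12,0,0,0,0],[1,20,6,-20,0,0,0]]
  ]
}}

```text
t: 1.27
tool_pos: [0.5057, -0.2986, 0.1978]
tcp_rot: [-2.981, -0.983, 0.009]
force: [0.7, -1.0, 0.6]
gripper_width: 0.0871
```

Run:
```python
from h import *
f=grab("wrist");save(f,"pics/w1.png")
h=cv2.cvtColor(f["image"],cv2.COLOR_RGB2HSV);H,S,V=[h[...,i].astype(int) for i in range(3)]
m=(H>50)&(H<85)&(S>100);n,l,st,c=cv2.connectedComponentsWithStats(m.astype(np.uint8));i=1+np.argmax(st[1:,4])
print(c[i],st[i]);P=cloud(f);g=P[l==i];g=g[g[:,2]>.025];print("green rect",cv2.minAreaRect((g[:,:2]*1000).astype(np.float32)),np.median(g[:,2]))
v,u=np.nonzero(l==i)
m=(P[...,2]>.025)&(P[...,2]<.036)&(np.hypot(P[...,0]-.5465,P[...,1]+.2877)<.07);q=P[m]
print("pack",len(q),cv2.minAreaRect((q[:,:2]*1000).astype(np.float32)))
s=robot.sense();print(s["tool_pos"])
```

```text
[300.89931034 177.26482759] [283 163  36  32 725]
green rect ((546.5721435546875, -290.49188232421875), (95.75302124023438, 33.852020263671875), 36.967899322509766) 0.029253093654038997
pack 4156 ((545.2000732421875, -290.9242858886719), (99.18224334716797, 36.07468032836914), 36.37073516845703)
[ 0.50644062 -0.29535382  0.19124454]
```

View pics/w1.png

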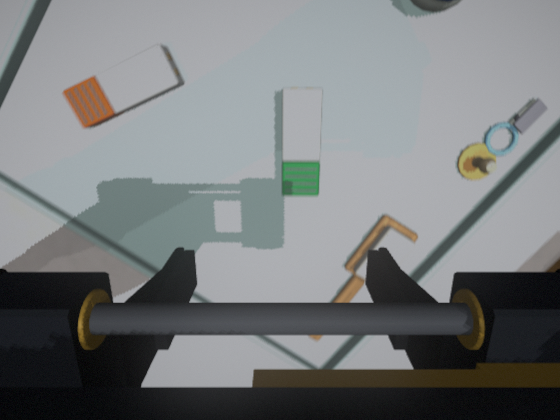

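The wrist view shows the green-capped pack upright at (302,140), cap at (301,178), clear of its neighbours. The arm was still settling, so I'll measure again.

```bash
cat >> h.py <<'E'
def pack(f,c,zlo=.025,zhi=.036,r=.07):
    P=cloud(f);m=(P[...,2]>zlo)&(P[...,2]<zhi)&(np.hypot(P[...,0]-c[0],P[...,1]-c[1])<r);q=P[m]
    return len(q),cv2.minAreaRect((q[:,:2]*1000).astype(np.float32))
E
python3 - <<'E'
from h import *
f=grab("wrist");f=grab("wrist");s=robot.sense();print(s["tool_pos"],s["tcp_rot"],s["t"]);print(pack(f,(.5465,-.2877)))
E
```

```text
[ 0.50149408 -0.29847177  0.19267633] [-2.97421958 -0.98117082  0.01886509] 1.4167
(4331, ((545.1536865234375, -290.90081787109375), (100.22216796875, 36.039180755615234), 36.28145217895508))
```

>>> {"fn": "step_arm", "kwargs": {
  "motion": [
    [[1,8,-5,-30,0,0,0],[1,8,-5,-30,0,0,0],[1,0,0,-30,0,0,0],[1,0,0,0,0,0,0],[1,0,0,0,0,0,0]]
  ]
}}

```text
t: 1.83
tool_pos: [0.5149, -0.3137, 0.1034]
tcp_rot: [-2.982, -0.974, 0.019]
force: [0.3, -0.5, 1.7]
gripper_width: 0.0869
```

Run:
```python
from h import *
s=robot.sense();print(s["tool_pos"]);f=grab("wrist");s=robot.sense();print(s["tool_pos"],s["tcp_rot"],s["t"],s["force"]);print(pack(f,(.5465,-.2877)))
print(R.from_rotvec(s["tcp_rot"]).as_matrix())
```

```text
[ 0.51486548 -0.31366951  0.10335624]
[ 0.51432776 -0.31370479  0.10318514] [-2.98138292 -0.97384036  0.02043219] 1.8833 [ 0.26574988  0.13326769 -0.42590898]
(7758, ((545.5601806640625, -290.6484069824219), (98.69739532470703, 36.111270904541016), 36.28191375732422))
[[ 8.07108844e-01  5.90237230e-01 -1.39758830e-02]
 [ 5.90304008e-01 -8.07180584e-01  8.26701207e-04]
 [-1.07931115e-02 -8.91725759e-03 -9.99901991e-01]]
```

>>> {"fn": "step_arm", "kwargs": {
  "motion": [
    [[1,2.5,2,-25,0,-0.8,0],[1,2,2,-25,0,0,0],[1,0,0,-20,0,0,0],[1,0,0,-12,0,0,0],[1,0,0,-5,0,0,0],[1,0,0,0,0,0,0]]
  ]
}}

```text
t: 2.38
tool_pos: [0.5225, -0.3162, 0.0274]
tcp_rot: [2.975, 0.963, 0.016]
force: [-1.1, 0.3, -0.5]
gripper_width: 0.0873
```

>>> {"fn": "step_arm", "kwargs": {
  "motion": [
    [[1,0,0,0,0,0,0],[1,0,0,0,0,0,0]]
  ]
}}

```text
t: 2.55
tool_pos: [0.5235, -0.3172, 0.0302]
tcp_rot: [2.973, 0.961, 0.019]
force: [0.3, 0.8, -0.2]
gripper_width: 0.0871
```

```bash
cat >> h.py <<'E'
def st():
    s=robot.sense();M=R.from_rotvec(s["tcp_rot"]).as_matrix()
    print("t",round(s["t"],2),"p",np.round(s["tool_pos"]*np.float64(1000),1),"yaw",np.degrees(np.arctan2(M[1,0],M[0,0])).round(2),"tilt fix deg",np.degrees([M[1,2],-M[0,2]]).round(2)*[1,1],"F",np.round(s["force"],2),"w",round(s["gripper_width"],4))
    return s
E
python3 - <<'E'
from h import *
st();f=grab("wrist");st();print(pack(f,(.5465,-.2877)))
E
```

```text
t 2.55 p [ 523.5 -317.2   30.2] yaw 35.84 tilt fix deg [-0.69 -0.94] F [ 0.28  0.78 -0.18] w 0.0871
t 2.6 p [ 523.8 -317.4   30.5] yaw 35.84 tilt fix deg [-0.72 -0.97] F [-1.   -0.49  0.05] w 0.0869
(15215, ((549.1947631835938, -306.01654052734375), (105.25140380859375, 98.4776611328125), 15.328511238098145))
```

>>> {"fn": "step_arm", "kwargs": {
  "motion": [
    [[1,-3,4,-8,0.4,0.5,0.2],[1,-2,3,-8,0.3,0.4,0.2],[1,0,0,-4,0,0,0],[1,0,0,0,0,0,0]]
  ]
}}

```text
t: 2.93
tool_pos: [0.5196, -0.3104, 0.0111]
tcp_rot: [2.984, 0.977, 0.004]
force: [-0.8, 0.3, 0.2]
gripper_width: 0.0871
```

```bash
sed -i 's/\[M\[1,2\],-M\[0,2\]\]/[-M[1,2],M[0,2]]/' h.py
python3 - <<'E'
from h import *
st()
E
```

```text
t 2.93 p [ 519.6 -310.4   11.1] yaw 36.28 tilt fix deg [0.05 0.16] F [-0.78  0.34  0.2 ] w 0.0871
```

>>> {"fn": "step_arm", "kwargs": {
  "motion": [
    [[1,0,0,-3,0,0.1,0],[-1,0,0,0,0,0,0],[-1,0,0,0,0,0,0],[-1,0,0,0,0,0,0],[-1,0,0,0,0,0,0],[-1,0,0,0,0,0,0],[-1,0,0,0,0,0,0],[-1,0,0,0,0,0,0]]
  ]
}}

```text
t: 3.6
tool_pos: [0.5195, -0.3101, 0.0074]
tcp_rot: [2.985, 0.978, 0.0]
force: [0.7, 0.0, -0.3]
gripper_width: 0.0484
```

Run:
```python
from h import *
st()
```

```text
t 3.6 p [ 519.5 -310.1    7.4] yaw 36.29 tilt fix deg [0.02 0.01] F [ 0.67  0.   -0.3 ] w 0.0484
```

>>> {"fn": "step_arm", "kwargs": {
  "motion": [
    [[-1,0,0,0,0,0,0],[-1,0,0,0,0,0,0],[-1,0,0,0,0,0,0],[-1,0,0,0,0,0,0],[-1,0,0,0,0,0,0],[-1,0,0,0,0,0,0],[-1,0,0,15,0,0,0],[-1,0,0,30,0,0,0],[-1,0,0,30,0,0,0],[-1,0,0,0,0,0,0],[-1,0,0,0,0,0,0]]
  ]
}}

```text
t: 4.52
tool_pos: [0.5171, -0.3089, 0.083]
tcp_rot: [-2.982, -0.977, 0.006]
force: [-0.4, -0.7, -1.8]
gripper_width: 0.0356
```

Run:
```python
from h import *
st();f=grab("wrist");save(f,"pics/w2.png")
```

```text
t 4.52 p [ 517.1 -308.9   83. ] yaw 36.3 tilt fix deg [-0.14 -0.26] F [-0.38 -0.66 -1.85] w 0.0356
```

View pics/w2.png

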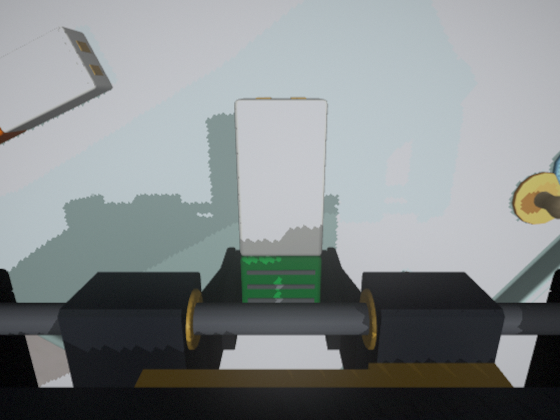

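The pack is held squarely by the cap, with its nose edge near row 99. Next I'll measure it in the tool frame, then carry it to the bay.

```bash
cat >> h.py <<'E'
def inhand(f):
    T=np.array(f["mount"]);v,u=np.mgrid[:420,:560]
    d=rays(f,np.c_[u.ravel(),v.ravel()])*f["z_map"].ravel()[:,None];p=(d@T[:3,:3].T+T[:3,3])*1000
    m=(abs(p[:,1])<25)&(p[:,0]>12)&(p[:,0]<110)&(p[:,2]>-45)&(p[:,2]<-10)
    q=p[m]; c,*_=np.linalg.lstsq(np.c_[q[:,:2],np.ones(len(q))],q[:,2],rcond=None)
    r=q[:,2]-np.c_[q[:,:2],np.ones(len(q))]@c;q=q[abs(r)<1.5]
    c,*_=np.linalg.lstsq(np.c_[q[:,:2],np.ones(len(q))],q[:,2],rcond=None)
    xs=np.arange(15,80,5);mid=[(np.percentile(q[abs(q[:,0]-x)<2.5,1],1)+np.percentile(q[abs(q[:,0]-x)<2.5,1],99))/2 for x in xs]
    L=np.polyfit(xs,mid,1)
    print("n",len(q),"top plane z=ax+by+c",c.round(4),"nose x",np.percentile(q[:,0],99.5).round(1),"mid y at nose",np.polyval(L,83).round(2),"yaw in tool deg",np.degrees(L[0]).round(2))
E
python3 - <<'E'
from h import *
inhand(grab("wrist"));st()
E
```

```text
n 14067 top plane z=ax+by+c [ 2.00000e-04 -5.00000e-04 -2.14758e+01] nose x 81.9 mid y at nose -0.42 yaw in tool deg 0.05
t 4.62 p [ 517.3 -308.9   82.5] yaw 36.31 tilt fix deg [-0.15 -0.26] F [-0.31  0.45 -1.28] w 0.0355
```

>>> {"fn": "step_arm", "kwargs": {
  "motion": [
    [[-1,0,10,35,0,0,0],[-1,0,25,30,0,0,-2],[-1,-5,40,5,0,0,-3],[-1,-5,40,0,0,0,-3],[-1,-5,40,0,0,0,-3],[-1,-5,40,0,0,0,-3],[-1,-5,40,0,0,0,-3],[-1,-5,40,0,0,0,-3],[-1,-5,40,0,0,0,-3],[-1,-5,40,0,0,0,-3],[-1,-5,40,0,0,0,-3],[-1,-5,40,0,0,0,-2],[-1,0,20,0,0,0,0],[-1,0,0,0,0,0,0],[-1,0,0,0,0,0,0]]
  ]
}}

```text
t: 5.87
tool_pos: [0.4489, 0.1611, 0.1385]
tcp_rot: [-3.125, -0.094, 0.031]
force: [1.3, -0.6, -1.8]
gripper_width: 0.0355
```

Run:
```python
from h import *
st();f=grab("wrist");save(f,"pics/w3.png");st()
P=cloud(f)
m=(P[...,2]>.040)&(P[...,2]<.054)&(P[...,0]>.55)&(P[...,1]>.10)&(P[...,1]<.26)
q=P[m]*1000;print(len(q),cv2.minAreaRect(q[:,:2].astype(np.float32)),np.median(q[:,2]))
```

```text
t 5.87 p [448.9 161.1 138.5] yaw 3.44 tilt fix deg [-0.83 -1.17] F [ 1.31 -0.55 -1.82] w 0.0355
t 5.92 p [448.9 160.8 138.5] yaw 3.42 tilt fix deg [-0.84 -1.18] F [-0.96 -0.38 -1.02] w 0.0357
3660 ((580.3494262695312, 172.1043701171875), (15.48233699798584, 100.38224792480469), 4.904815673828125) 45.15723292325829
```

View pics/w3.png

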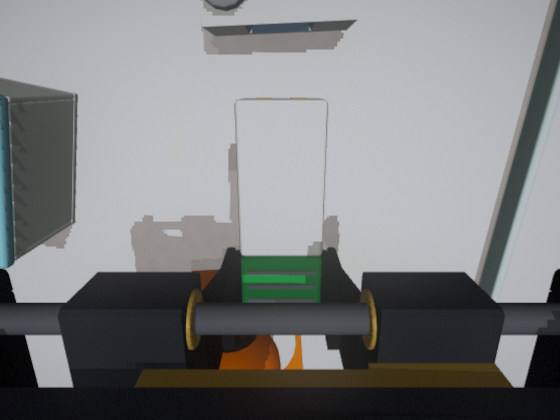

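The monitor's front edge spans (203,26) to (355,20) with the bay's blue rim at (250–313,27). The pack is lined up below it. Next I'll fit the front edge.

```bash
cat >> h.py <<'E'
def face(f,yw=5.3):
    P=cloud(f)*1000;q=P.reshape(-1,3);q=q[(q[:,2]>41)&(q[:,2]<54)&(q[:,0]>540)&(q[:,0]<680)&(q[:,1]>100)&(q[:,1]<260)]
    ys=np.arange(130,215,4);b=[]
    for y in ys:
        k=q[abs(q[:,1]-y)<1.5]
        if len(k)>5:b.append((y,np.percentile(k[:,0],2)))
    b=np.array(b);L=np.polyfit(b[:,0],b[:,1],1);r=b[:,1]-np.polyval(L,b[:,0]);b=b[abs(r)<2];L=np.polyfit(b[:,0],b[:,1],1)
    yaw=-np.arctan(L[0]);w=-q[:,0]*np.sin(yaw)+q[:,1]*np.cos(yaw);lo,hi=np.percentile(w,[.3,99.7]);mid=(lo+hi)/2
    # point on line with w=mid
    y=(mid*np.cos(yaw)+0);x0=np.polyval(L,y/1);
    for _ in range(5): y=(mid+np.sin(yaw)*np.polyval(L,y))/np.cos(yaw)
    print("yaw",np.degrees(yaw).round(2),"width",(hi-lo).round(1),"front mid",np.polyval(L,y).round(1),y.round(1),"resid",np.std(b[:,1]-np.polyval(L,b[:,0])).round(2),len(b))
E
python3 - <<'E'
from h import *
f=grab("wrist");face(f);face(grab("top"))
st()
E
```

```text
yaw 5.65 width 99.2 front mid 573.5 171.5 resid 0.08 22
yaw -14.22 width 124.4 front mid 587.8 189.7 resid 0.7 4
t 6.02 p [449.8 158.9 138.9] yaw 3.22 tilt fix deg [-0.81 -1.13] F [ 0.69 -0.17 -1.6 ] w 0.0357
```

>>> {"fn": "step_arm", "kwargs": {
  "motion": [
    [[-1,8,1,-20,-0.4,-0.6,1],[-1,8,1,-30,-0.3,-0.4,1],[-1,6,1,-30,0,0,0.4],[-1,0,0,-15,0,0,0],[-1,0,0,0,0,0,0],[-1,0,0,0,0,0,0]]
  ]
}}

```text
t: 6.52
tool_pos: [0.4762, 0.1512, 0.0404]
tcp_rot: [3.137, 0.133, 0.001]
force: [-0.1, 0.0, 0.1]
gripper_width: 0.0356
```

Run:
```python
from h import *
st();f=grab("wrist");face(f);inhand(f);st()
```

```text
t 6.52 p [476.2 151.2  40.4] yaw 4.85 tilt fix deg [0.12 0.05] F [-0.14  0.    0.05] w 0.0356
yaw 5.74 width 99.5 front mid 573.7 171.3 resid 0.07 22
n 14117 top plane z=ax+by+c [ 1.00000e-04 -5.00000e-04 -2.15116e+01] nose x 81.5 mid y at nose -0.34 yaw in tool deg -0.14
t 6.57 p [476.2 151.   40.7] yaw 4.83 tilt fix deg [0.14 0.06] F [-0.23 -1.11 -0.97] w 0.0359
```

>>> {"fn": "step_arm", "kwargs": {
  "motion": [
    [[-1,0,5,-12,0,0,0.5],[-1,0,5,-11,0,0,0.4],[-1,0,0,0,0,0,0],[-1,0,0,0,0,0,0]]
  ]
}}

```text
t: 6.9
tool_pos: [0.4788, 0.161, 0.0188]
tcp_rot: [3.135, 0.155, 0.01]
force: [0.8, -0.3, -1.9]
gripper_width: 0.0358
```

```bash
cat >> h.py <<'E'
def bay(yw=5.7,c=(573.6,171.4)):
    s=st();a=np.radians(yw);d=np.array(s["tool_pos"][:2])*1000-c
    lx,ly=d@[np.cos(a),np.sin(a)],d@[-np.sin(a),np.cos(a)]
    F=np.array(s["force"]);print("nose depth %.1f lateral %.2f (want .4) z %.1f (want 14.8) F along %.2f lat %.2f"%(lx+83,ly,s["tool_pos"][2]*1000,F[:2]@[np.cos(a),np.sin(a)],F[:2]@[-np.sin(a),np.cos(a)]))
E
python3 - <<'E'
from h import *
bay()
E
```

```text
t 6.9 p [478.8 161.   18.8] yaw 5.66 tilt fix deg [0.13 0.38] F [ 0.84 -0.34 -1.89] w 0.0358
nose depth -12.3 lateral -0.95 (want .4) z 18.8 (want 14.8) F along 0.80 lat -0.42
```

>>> {"fn": "step_arm", "kwargs": {
  "motion": [
    [[-1,0,1,-2.5,0.1,0.3,0],[-1,0,0.4,-1.5,0,0,0],[-1,0,0,0,0,0,0],[-1,0,0,0,0,0,0],[-1,0,0,0,0,0,0]]
  ]
}}

```text
t: 7.32
tool_pos: [0.4794, 0.1634, 0.0156]
tcp_rot: [-3.138, -0.157, -0.004]
force: [-0.3, 0.4, -1.4]
gripper_width: 0.0355
```

Run:
```python
from h import *
bay();f=grab("scene");f=grab("wrist");face(f);inhand(f);bay()
```

```text
t 7.32 p [479.4 163.4  15.6] yaw 5.72 tilt fix deg [-0.01  0.15] F [-0.34  0.44 -1.35] w 0.0355
nose depth -11.5 lateral 1.36 (want .4) z 15.6 (want 14.8) F along -0.29 lat 0.47
yaw 5.71 width 99.5 front mid 573.7 171.3 resid 0.1 22
n 10080 top plane z=ax+by+c [ -0.1161   0.028  -16.631 ] nose x 109.9 mid y at nose 6.77 yaw in tool deg 7.9
t 7.42 p [479.5 163.3  15.6] yaw 5.72 tilt fix deg [-0.    0.15] F [-0.87  0.16 -1.58] w 0.0361
nose depth -11.5 lateral 1.31 (want .4) z 15.6 (want 14.8) F along -0.85 lat 0.25
```

>>> {"fn": "step_arm", "kwargs": {
  "motion": [
    [[-1,3,-0.6,-0.5,0,0.1,0],[-1,3,0,-0.2,0,0,0],[-1,3,0.3,0,0,0,0],[-1,3,0.3,0,0,0,0],[-1,0,0,0,0,0,0]]
  ]
}}

```text
t: 7.83
tool_pos: [0.4933, 0.163, 0.0152]
tcp_rot: [3.138, 0.156, 0.003]
force: [-0.8, 0.4, -0.3]
gripper_width: 0.0355
```

Run:
```python
from h import *
bay()
```

```text
t 7.83 p [493.3 163.   15.2] yaw 5.68 tilt fix deg [0.  0.1] F [-0.75  0.39 -0.35] w 0.0355
nose depth 2.2 lateral -0.41 (want .4) z 15.2 (want 14.8) F along -0.71 lat 0.47
```

>>> {"fn": "step_arm", "kwargs": {
  "motion": [
    [[-1,2,0.8,-0.2,0,0,0],[-1,2,0.4,0,0,0,0],[-1,2,0.2,0,0,0,0],[-1,2,0.2,0,0,0,0],[-1,0,0,0,0,0,0]]
  ]
}}

```text
t: 8.25
tool_pos: [0.5022, 0.1648, 0.0148]
tcp_rot: [-3.138, -0.156, -0.002]
force: [0.2, -0.9, -0.4]
gripper_width: 0.0356
```

Run:
```python
from h import *
bay()
```

```text
t 8.25 p [502.2 164.8  14.8] yaw 5.68 tilt fix deg [-0.01  0.08] F [ 0.24 -0.91 -0.42] w 0.0356
nose depth 11.3 lateral 0.57 (want .4) z 14.8 (want 14.8) F along 0.15 lat -0.93
```

Inside, past the bevel, with no contact. Next are the springs at 22 mm.

>>> {"fn": "step_arm", "kwargs": {
  "motion": [
    [[-1,2,0.2,0,0,0,0],[-1,2,0.2,0,0,0,0],[-1,2,0.2,0,0,0,0],[-1,2,0.2,0,0,0,0],[-1,2,0.2,0,0,0,0],[-1,2,0.2,0,0,0,0]]
  ]
}}

```text
t: 8.75
tool_pos: [0.5107, 0.1649, 0.0134]
tcp_rot: [3.135, 0.156, -0.011]
force: [-7.2, -0.8, 1.5]
gripper_width: 0.0353
```

Run:
```python
from h import *
bay()
```

```text
t 8.75 p [510.7 164.9  13.4] yaw 5.71 tilt fix deg [ 0.19 -0.41] F [-7.22 -0.76  1.53] w 0.0353
nose depth 19.8 lateral -0.18 (want .4) z 13.4 (want 14.8) F along -7.26 lat -0.04
```

>>> {"fn": "step_arm", "kwargs": {
  "motion": [
    [[-1,0,0.5,1,0.1,-0.3,0],[-1,0,0,0.3,0,0,0],[-1,0,0,0,0,0,0]]
  ]
}}

```text
t: 9.0
tool_pos: [0.5098, 0.1648, 0.014]
tcp_rot: [3.135, 0.156, -0.007]
force: [-1.0, -0.4, -0.9]
gripper_width: 0.0362
```

Run:
```python
from h import *
bay()
```

```text
t 9.0 p [509.8 164.8  14. ] yaw 5.69 tilt fix deg [ 0.16 -0.24] F [-0.95 -0.44 -0.89] w 0.0362
nose depth 18.8 lateral -0.26 (want .4) z 14.0 (want 14.8) F along -0.99 lat -0.34
```

>>> {"fn": "step_arm", "kwargs": {
  "motion": [
    [[-1,2.5,0.8,0.6,0.1,-0.2,0],[-1,2.5,0.5,0.4,0,-0.1,0],[-1,2.5,0.4,0.3,0,-0.1,0],[-1,2.5,0.4,0.3,0,-0.1,0]]
  ]
}}

```text
t: 9.33
tool_pos: [0.5123, 0.1654, 0.0132]
tcp_rot: [3.132, 0.157, -0.015]
force: [-7.4, -1.1, 0.5]
gripper_width: 0.0358
```

Run:
```python
from h import *
bay()
```

```text
t 9.33 p [512.3 165.4  13.2] yaw 5.75 tilt fix deg [ 0.33 -0.53] F [-7.43 -1.13  0.46] w 0.0358
nose depth 21.4 lateral 0.15 (want .4) z 13.2 (want 14.8) F along -7.50 lat -0.38
```

>>> {"fn": "step_arm", "kwargs": {
  "motion": [
    [[-1,0.5,0.2,1.5,0.2,-0.6,0],[-1,0.5,0.1,0.8,0.1,-0.4,0],[-1,2.5,0.4,0.7,0.1,-0.4,0],[-1,2.5,0.4,0.7,0.1,-0.4,0],[-1,2.5,0.4,0.7,0.1,-0.4,0]]
  ]
}}

```text
t: 9.75
tool_pos: [0.5175, 0.1658, 0.0156]
tcp_rot: [-3.136, -0.157, -0.039]
force: [-5.7, -1.0, -5.2]
gripper_width: 0.0359
```

Run:
```python
from h import *
bay()
```

```text
t 9.75 p [517.5 165.8  15.6] yaw 5.75 tilt fix deg [-0.18  1.41] F [-5.71 -0.97 -5.16] w 0.0359
nose depth 26.6 lateral -0.01 (want .4) z 15.6 (want 14.8) F along -5.78 lat -0.40
```

>>> {"fn": "step_arm", "kwargs": {
  "motion": [
    [[-1,0,0.3,-0.3,-0.1,0.8,0],[-1,0,0.2,0,0,0.3,0],[-1,0,0,0,0,0,0]]
  ]
}}

```text
t: 10.0
tool_pos: [0.5186, 0.1662, 0.0162]
tcp_rot: [-3.137, -0.157, -0.011]
force: [-3.3, -1.9, -2.9]
gripper_width: 0.0357
```

Run:
```python
from h import *
bay()
```

```text
t 10.0 p [518.6 166.2  16.2] yaw 5.73 tilt fix deg [-0.08  0.4 ] F [-3.27 -1.88 -2.91] w 0.0357
nose depth 27.8 lateral 0.34 (want .4) z 16.2 (want 14.8) F along -3.44 lat -1.54
```

>>> {"fn": "step_arm", "kwargs": {
  "motion": [
    [[-1,0.5,0,-0.8,0,0.2,0],[-1,1.5,0.2,-0.2,0,0,0],[-1,2.5,0.3,0,0,-0.1,0],[-1,2.5,0.3,0.2,0,-0.1,0]]
  ]
}}

```text
t: 10.33
tool_pos: [0.5264, 0.167, 0.0156]
tcp_rot: [-3.137, -0.157, -0.012]
force: [-3.7, -1.9, -1.5]
gripper_width: 0.036
```

Run:
```python
from h import *
bay()
```

```text
t 10.33 p [526.4 167.   15.6] yaw 5.72 tilt fix deg [-0.08  0.42] F [-3.73 -1.93 -1.49] w 0.036
nose depth 35.6 lateral 0.35 (want .4) z 15.6 (want 14.8) F along -3.91 lat -1.55
```

>>> {"fn": "step_arm", "kwargs": {
  "motion": [
    [[-1,2,0.2,-0.4,0,0.3,0],[-1,2,0.2,0,0,0,0],[-1,2,0.2,0,0,0,0]]
  ]
}}

```text
t: 10.58
tool_pos: [0.5332, 0.1677, 0.0151]
tcp_rot: [-3.136, -0.157, -0.003]
force: [-3.8, -1.1, -0.5]
gripper_width: 0.036
```

Run:
```python
from h import *
bay()
```

```text
t 10.58 p [533.2 167.7  15.1] yaw 5.72 tilt fix deg [-0.08  0.11] F [-3.84 -1.07 -0.46] w 0.036
nose depth 42.4 lateral 0.34 (want .4) z 15.1 (want 14.8) F along -3.92 lat -0.68
```

>>> {"fn": "step_arm", "kwargs": {
  "motion": [
    [[-1,1.5,0.2,0,0,0.1,0],[-1,1.5,0.2,0,0,0,0]]
  ]
}}

```text
t: 10.75
tool_pos: [0.5367, 0.1681, 0.015]
tcp_rot: [-3.136, -0.157, 0.0]
force: [-4.4, -2.1, -0.6]
gripper_width: 0.0359
```

Run:
```python
from h import *
bay()
```

```text
t 10.75 p [536.7 168.1  15. ] yaw 5.71 tilt fix deg [-0.08 -0.01] F [-4.4  -2.11 -0.58] w 0.0359
nose depth 45.9 lateral 0.42 (want .4) z 15.0 (want 14.8) F along -4.59 lat -1.66
```

>>> {"fn": "step_arm", "kwargs": {
  "motion": [
    [[-1,1.5,0.1,0,0,0,0],[-1,1.5,0.1,0,0,0,0]]
  ]
}}

```text
t: 10.92
tool_pos: [0.5398, 0.1684, 0.0149]
tcp_rot: [-3.136, -0.157, 0.001]
force: [-4.4, -0.8, -0.7]
gripper_width: 0.036
```

>>> {"fn": "step_arm", "kwargs": {
  "motion": [
    [[-1,1.5,0.1,0,0,0,0]]
  ]
}}

```text
t: 11.0
tool_pos: [0.5413, 0.1685, 0.0149]
tcp_rot: [-3.136, -0.157, 0.001]
force: [-4.4, -1.0, -1.0]
gripper_width: 0.0357
```

Run:
```python
from h import *
bay()
```

```text
t 11.0 p [541.3 168.5  14.9] yaw 5.72 tilt fix deg [-0.08 -0.06] F [-4.42 -1.01 -0.96] w 0.0357
nose depth 50.6 lateral 0.32 (want .4) z 14.9 (want 14.8) F along -4.50 lat -0.57
```

>>> {"fn": "step_arm", "kwargs": {
  "motion": [
    [[-1,1.3,0.2,0,0,0,0]]
  ]
}}

```text
t: 11.08
tool_pos: [0.5414, 0.1685, 0.0145]
tcp_rot: [-3.137, -0.157, 0.006]
force: [-12.3, -3.9, 2.9]
gripper_width: 0.0357
```

>>> {"fn": "step_arm", "kwargs": {
  "motion": [
    [[-1,1.3,0.2,0,0,0,0]]
  ]
}}

```text
t: 11.17
tool_pos: [0.5414, 0.1686, 0.0143]
tcp_rot: [3.138, 0.157, -0.01]
force: [-9.8, -3.0, 4.3]
gripper_width: 0.0357
```

>>> {"fn": "step_arm", "kwargs": {
  "motion": [
    [[-1,1.3,0.1,0,0,0,0]]
  ]
}}

```text
t: 11.25
tool_pos: [0.5414, 0.1686, 0.0141]
tcp_rot: [3.137, 0.158, -0.014]
force: [-10.5, -3.4, 5.1]
gripper_width: 0.0361
```

>>> {"fn": "step_arm", "kwargs": {
  "motion": [
    [[-1,0.3,0,0.7,0.1,-0.5,0]]
  ]
}}

```text
t: 11.33
tool_pos: [0.5415, 0.1685, 0.0145]
tcp_rot: [-3.137, -0.158, 0.002]
force: [-0.8, -0.7, -6.2]
gripper_width: 0.0353
```

Run:
```python
from h import *
bay()
```

```text
t 11.33 p [541.5 168.5  14.5] yaw 5.77 tilt fix deg [-0.01 -0.06] F [-0.78 -0.7  -6.21] w 0.0353
nose depth 50.8 lateral 0.34 (want .4) z 14.5 (want 14.8) F along -0.84 lat -0.62
```

Level again. One clean push to check that it is solid and home.

>>> {"fn": "step_arm", "kwargs": {
  "motion": [
    [[-1,1.0,0.1,0.1,0,0,0]]
  ]
}}

```text
t: 11.42
tool_pos: [0.5415, 0.1685, 0.0144]
tcp_rot: [3.137, 0.158, -0.004]
force: [-9.9, -2.1, 3.2]
gripper_width: 0.036
```

>>> {"fn": "step_arm", "kwargs": {
  "motion": [
    [[-1,1.8,0.2,0.2,0,-0.1,0]]
  ]
}}

```text
t: 11.5
tool_pos: [0.5415, 0.1686, 0.0142]
tcp_rot: [3.136, 0.159, -0.007]
force: [-14.5, -3.3, 5.1]
gripper_width: 0.0357
```

Run:
```python
from h import *
bay()
```

```text
t 11.5 p [541.5 168.6  14.2] yaw 5.8 tilt fix deg [ 0.08 -0.23] F [-14.53  -3.35   5.13] w 0.0357
nose depth 50.8 lateral 0.37 (want .4) z 14.2 (want 14.8) F along -14.79 lat -1.89
```

It came up solid: no movement between 5 N and 15 N, about 10 N beyond the drag. Now I'll relax the push, open and lift away.

>>> {"fn": "step_arm", "kwargs": {
  "motion": [
    [[-1,0.2,0,0.2,0,-0.2,0],[-1,0.2,0,0,0,0,0],[1,0,0,0,0,0,0],[1,0,0,0,0,0,0],[1,0,0,0,0,0,0],[1,0,0,0,0,0,0],[1,0,0,0,0,0,0],[1,0,0,0,0,0,0],[1,0,0,0,0,0,0]]
  ]
}}

```text
t: 12.25
tool_pos: [0.5477, 0.1708, 0.0174]
tcp_rot: [-3.135, -0.159, -0.016]
force: [-0.2, 0.2, -0.6]
gripper_width: 0.0743
```

Run:
```python
from h import *
bay()
```

```text
t 12.25 p [547.7 170.8  17.4] yaw 5.82 tilt fix deg [-0.17  0.56] F [-0.22  0.23 -0.57] w 0.0743
nose depth 57.2 lateral 2.00 (want .4) z 17.4 (want 14.8) F along -0.20 lat 0.25
```

>>> {"fn": "step_arm", "kwargs": {
  "motion": [
    [[1,-3,-1,5,0,0.4,0],[1,-3,0,25,0,0,0],[1,-5,0,35,0,0,0],[1,-5,0,35,0,0,0],[-1,-5,0,35,0,0,0],[-1,-10,0,10,0,0,0],[-1,0,0,0,0,0,0],[-1,0,0,0,0,0,0],[-1,0,0,0,0,0,0],[-1,0,0,0,0,0,0],[-1,0,0,0,0,0,0],[-1,0,0,0,0,0,0]]
  ]
}}

```text
t: 13.25
tool_pos: [0.5115, 0.1685, 0.1656]
tcp_rot: [-3.135, -0.161, 0.011]
force: [0.0, 0.1, -0.6]
gripper_width: 0.0416
```

Run:
```python
from h import *
st();f=grab("wrist");save(f,"pics/w4.png");face(f);st()
h=cv2.cvtColor(f["image"],cv2.COLOR_RGB2HSV);H,S,V=[h[...,i].astype(int) for i in range(3)]
P=cloud(f)*1000
m=(H>105)&(H<130)&(S>120)&(P[...,2]>55)&(P[...,2]<80);q=P[m];print("button",len(q),np.median(q,0) if len(q) else 0)
m=(P[...,2]>30)&(P[...,2]<42)&(P[...,0]>500)&(P[...,0]<572)&(abs(P[...,1]-168)<35);q=P[m];print("pack",len(q),cv2.minAreaRect(q[:,:2].astype(np.float32)),np.median(q[:,2]))
```

```text
t 13.25 p [511.5 168.5 165.6] yaw 5.88 tilt fix deg [-0.13 -0.4 ] F [ 0.03  0.12 -0.56] w 0.0416
yaw 5.78 width 99.4 front mid 575.3 171.5 resid 0.3 22
t 13.3 p [511.4 168.4 165.5] yaw 5.88 tilt fix deg [-0.12 -0.43] F [ 1.02 -0.06  0.19] w 0.0377
button 358 [594.59027386 206.19454349  65.87202613]
pack 2534 ((548.1889038085938, 169.36102294921875), (49.23358917236328, 36.04646301269531), 5.842207908630371) 35.79255860383334
```

View pics/w4.png

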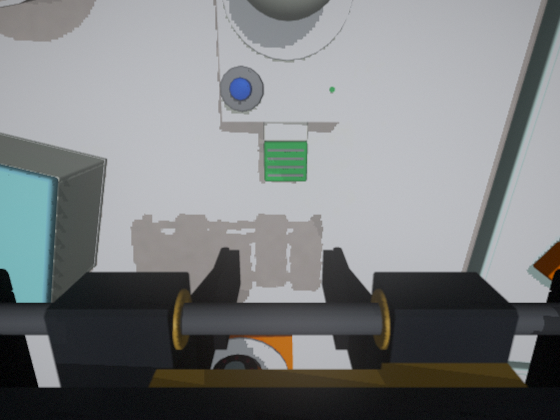

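The pack sits in the bay with 49 mm showing, so it is 51 mm in, matching the feel. The button is at (240,89), i.e. (594.5, 206.4). Moving the closed fingertips above it.

>>> {"fn": "step_arm", "kwargs": {
  "motion": [
    [[-1,28,13,0,0,-0.2,0],[-1,28,13,0,0,-0.2,0],[-1,22,10,-20,0,0,0],[-1,0,0,-30,0,0,0],[-1,0,0,-20,0,0,0],[-1,0,0,0,0,0,0],[-1,0,0,0,0,0,0]]
  ]
}}

```text
t: 13.88
tool_pos: [0.5919, 0.2049, 0.088]
tcp_rot: [-3.137, -0.158, 0.01]
force: [0.5, 0.3, 0.9]
gripper_width: 0.0013
```

Run:
```python
from h import *
st()
```

```text
t 13.88 p [591.9 204.9  88. ] yaw 5.77 tilt fix deg [-0.01 -0.35] F [0.48 0.27 0.9 ] w 0.0013
```

>>> {"fn": "step_arm", "kwargs": {
  "motion": [
    [[-1,1.5,1,-8,0,-0.2,0],[-1,1,0.5,-5,0,0,0],[-1,0,0,-2,0,0,0],[-1,0,0,0,0,0,0]]
  ]
}}

```text
t: 14.22
tool_pos: [0.5953, 0.2065, 0.0744]
tcp_rot: [-3.137, -0.157, 0.0]
force: [0.1, -0.5, -0.6]
gripper_width: 0.0002
```

Run:
```python
from h import *
st()
```

```text
t 14.22 p [595.3 206.5  74.4] yaw 5.74 tilt fix deg [-0.03 -0.  ] F [ 0.11 -0.5  -0.63] w 0.0002
```

>>> {"fn": "step_arm", "kwargs": {
  "motion": [
    [[-1,0,0,-3,0,0,0],[-1,0,0,-3,0,0,0],[-1,0,0,-2.5,0,0,0]]
  ]
}}

```text
t: 14.47
tool_pos: [0.5966, 0.2067, 0.0678]
tcp_rot: [-3.137, -0.157, -0.006]
force: [0.1, -0.1, -0.9]
gripper_width: 0.0009
```

>>> {"fn": "step_arm", "kwargs": {
  "motion": [
    [[-1,0,0,-2.5,0,0,0]]
  ]
}}

```text
t: 14.55
tool_pos: [0.5966, 0.2067, 0.0655]
tcp_rot: [-3.137, -0.157, -0.006]
force: [-0.6, -0.3, 2.4]
gripper_width: 0.0006
```

>>> {"fn": "step_arm", "kwargs": {
  "motion": [
    [[-1,-0.5,0,-2.5,0,0,0]]
  ]
}}

```text
t: 14.63
tool_pos: [0.5966, 0.2067, 0.0632]
tcp_rot: [-3.137, -0.156, -0.008]
force: [0.7, -0.8, 4.2]
gripper_width: 0.0006
```

>>> {"fn": "step_arm", "kwargs": {
  "motion": [
    [[-1,-0.5,0,-2.5,0,0,0]]
  ]
}}

```text
t: 14.72
tool_pos: [0.5968, 0.2068, 0.0619]
tcp_rot: [-3.137, -0.156, -0.011]
force: [-9.3, -4.8, 31.7]
gripper_width: 0.0
```

The button has bottomed at z 61.9, full travel. Releasing upward.

>>> {"fn": "step_arm", "kwargs": {
  "motion": [
    [[-1,0,0,8,0,0,0],[-1,0,0,25,0,0,0],[-1,-5,0,35,0,0,0],[-1,-15,0,30,0,0,0],[-1,-30,-10,0,0,0,0],[-1,-30,-10,0,0,0,0],[-1,-10,-10,0,0,0,0],[-1,0,0,0,0,0,0],[-1,0,0,0,0,0,0]]
  ]
}}

```text
t: 15.47
tool_pos: [0.5031, 0.1767, 0.1632]
tcp_rot: [-3.137, -0.157, -0.013]
force: [-0.2, 0.8, 0.2]
gripper_width: 0.0005
```

Run:
```python
from h import *
st();f=grab("wrist");save(f,"pics/w5.png");st()
h=cv2.cvtColor(f["image"],cv2.COLOR_RGB2HSV);H,S,V=[h[...,i].astype(int) for i in range(3)]
P=cloud(f)*1000
m=(H>105)&(H<130)&(S>120)&(P[...,2]>50)&(P[...,2]<80);q=P[m];print("button",len(q),np.median(q,0) if len(q) else 0)
m=(P[...,2]>30)&(P[...,2]<42)&(P[...,0]>500)&(P[...,0]<572)&(abs(P[...,1]-168)<35);q=P[m];print("pack",len(q),cv2.minAreaRect(q[:,:2].astype(np.float32)),np.median(q[:,2]))
s=grab("scene");save(s,"pics/s2.png")
```

```text
t 15.47 p [503.1 176.7 163.2] yaw 5.72 tilt fix deg [-0.09  0.49] F [-0.16  0.79  0.21] w 0.0005
t 15.52 p [503.3 176.7 163.1] yaw 5.72 tilt fix deg [-0.09  0.47] F [0.82 0.29 0.29] w 0.0001
button 366 [594.51028197 206.17463271  65.81327333]
pack 2608 ((548.20654296875, 169.03253173828125), (48.92690658569336, 35.83891296386719), 5.446064472198486) 35.751448144462714
```

View pics/s2.png

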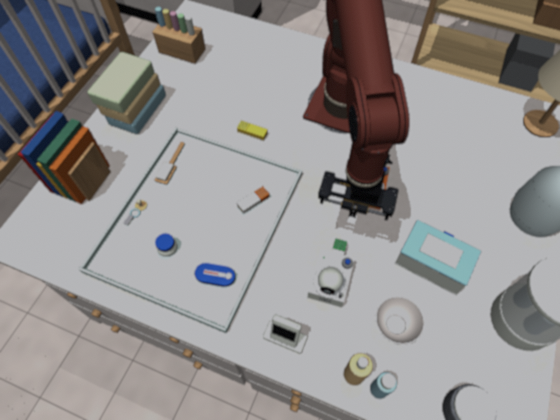

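The scene view shows the green cap at (340,245) in the white monitor's bay. The spent pack at (254,200) and everything else are where they were. The button is back up and the arm is clear.

```bash
python3 -c "
from station import job;print(job.close_job())"
```

```text
the job is handed in; nothing more can be done
None
```

The charged pack is home in the monitor's bay, the power button has been pressed and released, and the job is handed in at about 15.6 s.

- **Pack:** I slid it in contacts first and it stopped solid about 51 mm in. It did not move between 5 N and 15 N of push, which is about 10 N beyond the roughly 4.5 N drag. After letting go, and again after the button press, 49 mm was still showing.
- **Button:** it went down its full 5 mm. The last step bottomed harder than needed, about 32 N on the fingertips for a moment. It is back up at its original height.
- **Surroundings:** in the last picture the spent pack and everything else are where they were, and the robot is touching nothing.
- **Rough spots:** on the way in, the nose brushed the bay floor and then its roof, with up to about 5 N vertical force. I levelled the pack before the final push. During release the open fingers drifted about 6 mm forward, with no contact felt.

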